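Fish the trinket box out from between the display plinths

ROBOT

A 6-joint arm with a two-finger parallel gripper is mounted at the origin on the work surface. World frame = base frame: x ahead of the robot, y to its left, z up, the work surface at z = 0. Lengths are in mm, angles in degrees, forces in N, time in s.
With the tool pointing down it reaches from about 350 to 850 mm from the base axis. Payload 8.1 kg.
Tool frame: the origin (TCP) lies midway between the tips of the shut fingers; the grasp point (between the pads) lies 19 mm behind it; x points along the fingers, y is the direction in which the jaws open and shut, and the axes are right-handed (so a half turn about x gives the same grasp; the last joint's range is limited). The gripper opens to 85 mm and grips with 20 to 120 N. Pads are 22 mm wide; open, the fingers measure 114 mm over their backs; the gripper's body (76 mm by 85 mm) begins 54 mm behind the grasp point. The pads swing forward as they close: fully open they stand 13 mm farther back than shut.
Start: joints at [63.06, 7.471, 85.268, -0, 87.261, -4.893], TCP at [225.203, 556.137, 202.192] pointing down, gripper open.
Joint ranges: [-169.43, 169.43], [-51.17, 129.36], [1.28, 143.12], [-76.62, 256.62], [0, 156.53], [-152.29, 152.29]. Speed limits (degrees/s): [136.94, 136.94, 159.86, 180, 180, 180].

INTERFACE

Orientations are given as [roll, pitch, yaw] about the fixed x, y, z axes, in that order (R = Rz(yaw) Ry(pitch) Rx(roll)).
In Python, from bench import sense, snapshot, hand_in gives the robot as it stands.
- The arm moves only by the tool drive_tool, never from a script. Its argument "deltas" is a list of rows, each a list of 7 numbers: the closure in counts, from 0 (fully open) to 255 (shut), then the shift along the tool's x, y, z in m, then the turn, a rotation vector about the tool's x, y, z in rad. A call has exactly 10 rows; each row is the pose to reach, as a shift and turn from the pose commanded when the call began, along the tool's axes at that moment; what a row does not reach only later rows make up. A row lasts 1/12 s, in which the tool goes at most 41.7 mm and 7.16 degrees, less where a joint would pass 70% of its speed; a pose out of reach is approached as far as the arm can. A call with a gripper value outside its range is refused whole. The fingers move at their own pace and stop on an object; "squeeze" is the grip in N (left out, the last holds). Time passes only in rows, so rows that repeat a pose let the fingers close, or fill a call up. It gives the time, the measured TCP pose, the force and the opening at its end, in the units of the state.
- sense(): the state, without advancing time (a new reading comes with each control period).
- snapshot(name): name is "scene" or "top" or "wrist"; returns a dict with "frame" (420x560x3 uint8, blue, green, red), "fx", "fy", "cx", "cy" (pixels), "k1" (the pictures are not rectified: a ray, as slopes to the right and down, at radius r is drawn at 1 + k1 r^2 times it, then the intrinsics apply), "rvec" (rotation vector, rad) and "tvec" (3), from world to camera coordinates, as OpenCV has them. Camera axes: x right, y down, z forward; pixel columns grow to the right and rows downward; lengths in mm; the calibration is good to about 2 mm. A picture is of the moment at which its call begins. There is no depth.
- hand_in(): hands the job in, once; it reports no verdict.
The state is a dict: "time": time; "joint_pos": joint angles; "qd": joint speeds; "joint_efforts": joint torques, N m; "tool_pos": TCP position; "tcp_rot": TCP orientation; "ft_force": force on the tool from outside, world axes, zero at the start; "wrist_torque": the same for the moment, N m; "finger_gap": finger opening in mm.
Only numpy, scipy, OpenCV 4.12 (cv2) and the standard library are available. Lean on these libraries where they do the work, as an engineer would, in place of code of your own. Each camera call takes 0.05 s, during which the arm holds its last target.

TASK

A small round brass trinket box has dropped into the narrow slot between the two wooden display plinths. Take the bent rod from its rest, use it to draw the box out through the open front of the slot until the whole box stands on the counter clear of the plinths, no more than a hand's breadth in front of them, then lay the rod back in both notches of its rest, bent end hanging down. Move the box with the rod only; do not touch it with the gripper or arm.

Things in the scene. Friction and masses are not known exactly. Their poses are not given: they have to be found in the camera images.
- rod_grip (a point): Middle of the bent rod's wooden handle (150 long x, 14 wide y, 22 mm tall z), the grasp point; 120 g. x runs to the bent end, z up. From its front an 8 mm steel rod runs on, bends straight down at x = 100 mm and ends in a flat blade centred at x = 100 mm, 6 thick (x), 24 wide (y), 22 mm tall, lower edge 128 mm below this point. A straight wooden dowel on the counter is a bystander.
- trinket_mid (a point): Centre (half-way up) of the dropped round brass trinket box: a closed disc 33 mm in diameter, 25 mm tall with its small lid knob, about 60 g, standing upright (z up) on the counter in the slot, 65 to 95 mm in from the slot's mouth. An identical box standing in the open on the counter is a bystander.
- plinths: Two fixed wooden plinths, each 150 deep (x), 110 wide (y), 80 mm tall, with a 44 mm wide slot between, open above and in front, closed 150 mm in by a board 30 mm tall. Origin: middle of the slot's mouth, level with the plinths' front faces, at counter height; x runs into the slot, z up. Loose ornaments up to 52 mm tall stand on them, 60 mm or more from the slot's middle line.
- rest: Fixed wooden rest. Two upright plates (10 thick, 54 mm wide) at x = +50 and -50 mm, each with a flat-bottomed notch 34 mm wide: notch floors 150 mm above the counter carry the handle's underside, cheeks rise to 170 mm. Base 140 x 70 mm; origin at its centre, on the counter. x: the way the rod lies, bent end to +x, hanging down; handle's middle about half-way between the plates.
Mind the look-alikes: they are no part of the job. What is shaped like the part that bears rod_grip but orange is not meant.

How it is judged:
By the outcome, as a careful person would: the job done as asked, in the order asked, and still so for the second after the job is handed in, with the robot touching nothing.
It also fails if it takes over 46 s, if anything falls off the work surface, if the arm or the gripper's body presses on something with over 40 N, if the wrist force passes 120 N, or if a joint passes its speed limit or range.

## Working session

There is one attempt and no reset: what is moved stays moved. The work goes in short steps, Python scripts to look and compute and a tool call to move; the robot and the scene stay as the last step left them, time stands still between calls to the robot, and variables do not carry over. Pictures are saved under pics/ and viewed, and the job is handed in when it is done.

Besides the shell and the picture viewer there is one more tool, called after "Emit:" as name([rows], argument=value, ...), one row to a line, values as JSON. drive_tool: Moves the arm, as the interface text tells. Its arguments: {"type":"object","properties":{"deltas":{"type":"array","items":{"type":"array","items":{"type":"number"}}},"squeeze":{"type":"number"}},"required":["deltas"]}

```bash
mkdir -p pics; ls; cat > h.py <<'E'
import numpy as np, cv2, pickle
from bench import sense, snapshot
def take(name,tag):
    s=snapshot(name); pickle.dump(s,open(f'pics/{tag}.pkl','wb')); cv2.imwrite(f'pics/{tag}.png',s['frame']); return s
def load(tag): return pickle.load(open(f'pics/{tag}.pkl','rb'))
def crop(tag,x0,y0,x1,y1,k,out):
    f=load(tag)['frame'][y0:y1,x0:x1]; cv2.imwrite(f'pics/{out}.png',cv2.resize(f,None,fx=k,fy=k,interpolation=cv2.INTER_CUBIC))
def ray(s,u,v):
    R=cv2.Rodrigues(np.array(s['rvec'],float))[0]; t=np.array(s['tvec'],float).ravel()
    a=np.array([(u-s['cx'])/s['fx'],(v-s['cy'])/s['fy']]); p=a.copy()
    for _ in range(30): p=a/(1+s['k1']*(p@p))
    d=R.T@np.array([p[0],p[1],1]); return -R.T@t, d/np.linalg.norm(d)
def onz(s,u,v,z):
    c,d=ray(s,u,v); return c+d*(z-c[2])/d[2]
def proj(s,P):
    R=cv2.Rodrigues(np.array(s['rvec'],float))[0]; q=R@np.array(P,float)+np.array(s['tvec'],float).ravel()
    p=q[:2]/q[2]; p=p*(1+s['k1']*(p@p)); return np.array([p[0]*s['fx']+s['cx'],p[1]*s['fy']+s['cy']])
def tri(*l):
    A=np.zeros((3,3));b=np.zeros(3); L=[]
    for s,u,v in l:
        c,d=ray(s,u,v); M=np.eye(3)-np.outer(d,d); A+=M;b+=M@c; L.append((c,d))
    X=np.linalg.solve(A,b); return X,[np.linalg.norm(np.cross(X-c,d)) for c,d in L]
E
python3 - <<'E'
from h import *
for n in ['scene','top','wrist']:
    s=take(n,n+'0'); print(n,s['fx'],s['k1'],ray(s,280,210))
print(sense())
E
```

```text
pics
scene 425.6516691695692 -0.13216651970890675 (array([1357.0449797 ,  153.26084629,  729.58762389]), array([-0.81174915,  0.02485128, -0.58347728]))
top 497.06284519114115 -0.12523287703256356 (array([ 362.59409861,  178.62775015, 1441.11799297]), array([ 0.08600405,  0.01563867, -0.99617204]))
wrist 362.4940769260939 -0.0022447283640607894 (array([149.10424707, 588.38816637, 373.71395363]), array([ 0.31031332, -0.11616646, -0.94350994]))
{'time': 0.15, 'joint_pos': array([ 6.30601471e+01,  7.50454154e+00,  8.53156971e+01, -1.85329902e-03,
        8.72607410e+01, -4.89185682e+00]), 'qd': array([ 0.05619812, -0.16124633, -0.11960188,  0.02792665, -0.10439533,
       -0.04385254]), 'joint_efforts': array([ 1.33012760e-03, -5.70059574e+01, -5.01162708e+01, -4.93882362e-05,
        9.47096298e-03, -5.73138678e-06]), 'tool_pos': array([224.99903627, 555.71632011, 201.38477531]), 'tcp_rot': array([ -93.58240126,   89.91899926, -115.63030745]), 'ft_force': array([0.02040648, 0.16603789, 0.55336173]), 'wrist_torque': array([-0.01162098, -0.0186344 , -0.012872  ]), 'finger_gap': 85.36069755079708}
```

View pics/scene0.png

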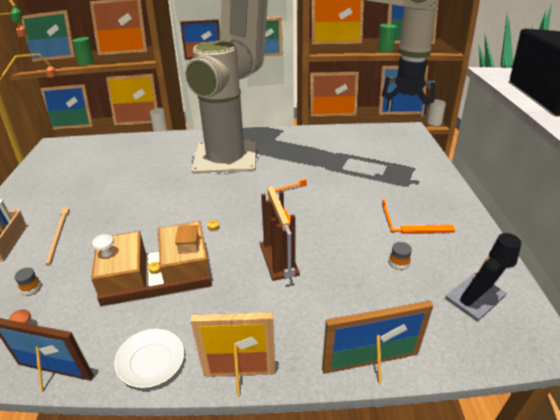

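View pics/top0.png

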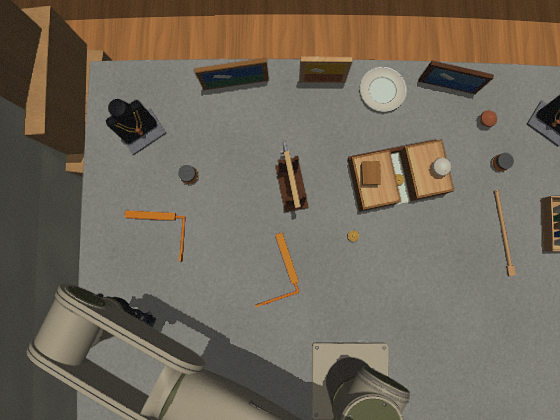

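View pics/wrist0.png

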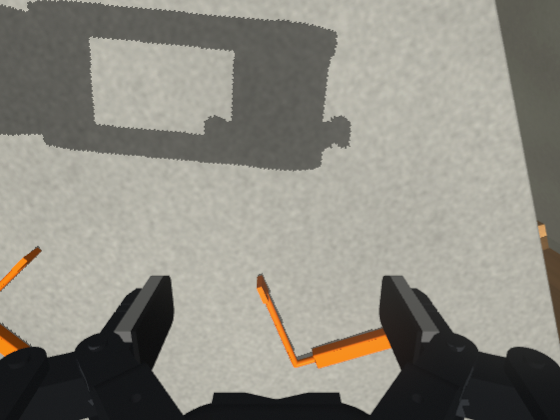

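```bash
python3 - <<'E'
from h import *
crop('top0',260,120,470,260,3.8,'c1')
crop('scene0',80,210,230,310,5,'c2')
crop('scene0',240,170,320,290,5,'c3')
E
```

```text
(no output)
```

View pics/c1.png

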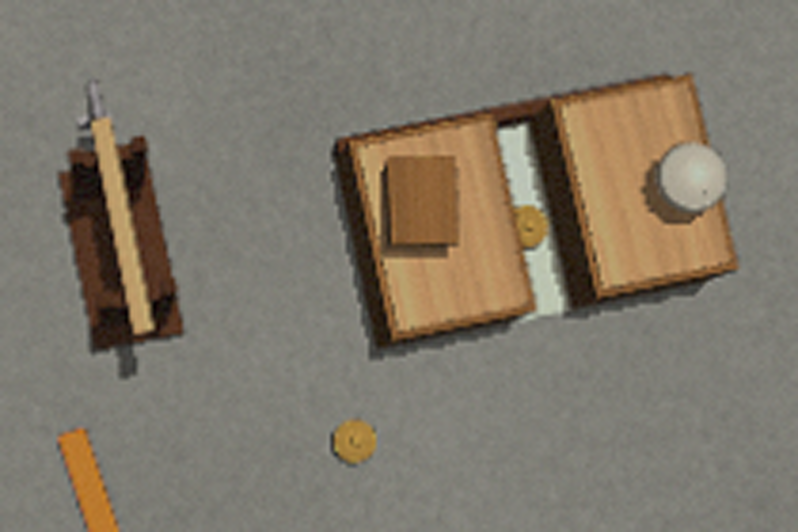

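View pics/c2.png

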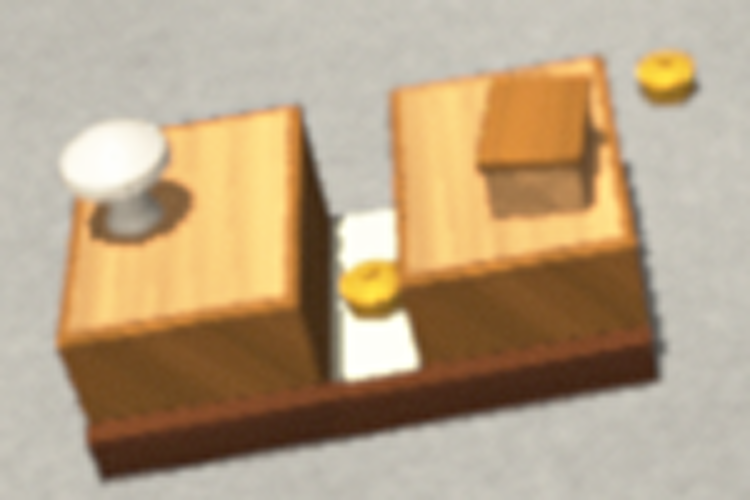

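View pics/c3.png

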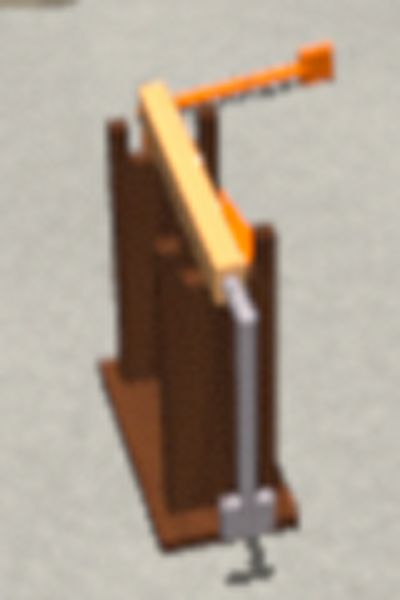

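```bash
cat > m.py <<'E'
from h import *
from scipy.optimize import least_squares
T=load('top0');S=load('scene0')
ct=lambda x,y:(260+(x+.5)/3.8-.5,120+(y+.5)/3.8-.5)
cs=lambda x,y:(80+(x+.5)/5-.5,210+(y+.5)/5-.5)
cr=lambda x,y:(240+(x+.5)/5-.5,170+(y+.5)/5-.5)
print('rear',tri((T,*ct(143,332)),(S,*cr(153,88)))); print('front',tri((T,*ct(103,120)),(S,*cr(232,272))))
for p in [(143,332),(103,120)]: print(onz(T,*ct(*p),172))
# plinths local corners
L={'li':(0,22),'lib':(150,22),'lo':(0,132),'lob':(150,132),'ri':(0,-22),'rib':(150,-22),'ro':(0,-132),'rob':(150,-132)}
t={'li':(533,303),'lib':(495,118),'ri':(603,297),'rib':(553,98),'lob':(350,140),'lo':(392,341),'rob':(690,76),'ro':(735,268)}
s={'lo':(602,58),'li':(392,88),'lib':(400,280),'lob':(632,247),'ri':(298,108),'rib':(300,303),'rob':(63,345)}
for k in s: print(k,tri((T,*ct(*t[k])),(S,*cs(*s[k]))))
def W(p,k,z=80):
    c,d=np.cos(p[2]),np.sin(p[2]);x,y=L[k]; return (p[0]+c*x-d*y,p[1]+d*x+c*y,z)
def f(p,cams=('t','s')):
    r=[]
    if 't' in cams:
        for k in t: r+=list(proj(T,W(p,k))-ct(*t[k]))
    if 's' in cams:
        for k in s: r+=list(proj(S,W(p,k))-cs(*s[k]))
    return np.array(r)
for c in (('t',),('s',),('t','s')):
    q=least_squares(f,[500,-50,0],args=(c,)); print(c,q.x[:2],np.degrees(q.x[2]),np.abs(q.fun).max())
p=q.x
b,e=tri((T,*ct(530,226)),(S,*cs(372,275)))
print('box knob',b,e)
c,d=np.cos(p[2]),np.sin(p[2]); v=b[:2]-p[:2]; print('local',c*v[0]+d*v[1],-d*v[0]+c*v[1])
b2,e=tri((T,*ct(355,440)),(S,*cs(665,66)));print('bystander',b2,e)
E
python3 m.py
```

```text
rear (array([480.49055465, 155.87074548, 169.25767173]), [np.float64(1.5641882637787314), np.float64(1.5641882637786935)])
front (array([626.6432771 , 185.18766792, 166.65511824]), [np.float64(2.748179283307028), np.float64(2.7481792833071212)])
[480.21387938 154.35891448 172.        ]
[625.4231226  182.42565319 172.        ]
lo (array([483.6860661 , -27.1284434 ,  76.84947995]), [np.float64(1.2569938817658826), np.float64(1.256993881765889)])
li (array([ 511.43713172, -129.51028676,   84.03330648]), [np.float64(0.9937738657875089), np.float64(0.9937738657875018)])
lib (array([ 648.33936204, -102.99876561,   79.30620704]), [np.float64(2.714591930526881), np.float64(2.714591930526905)])
lob (array([631.2002212 ,   2.73607769,  78.69592817]), [np.float64(1.2103671890335819), np.float64(1.2103671890335956)])
ri (array([ 516.47920294, -180.4682578 ,   77.86709673]), [np.float64(3.2916839455446305), np.float64(3.291683945544683)])
rib (array([ 663.3717704 , -145.84626503,   81.19535889]), [np.float64(2.9366456829852408), np.float64(2.9366456829853065)])
rob (array([ 682.40642985, -251.18263201,   77.50470146]), [np.float64(2.3526485099174734), np.float64(2.352648509917426)])
('t',) [ 511.41093575 -156.77720674] 11.826300591724687 1.8600981744338299
('s',) [ 511.53961949 -153.22619663] 12.163783399156545 1.6536823133567253
('t', 's') [ 511.12690656 -154.88041573] 12.024644104125302 2.454386645626002
box knob [ 577.54985699 -141.54598145   18.29920604] [np.float64(2.534397730897758), np.float64(2.534397730897731)]
local 67.74349818492757 -0.7962009921906485
bystander [413.83966846  -7.45362661  17.34754152] [np.float64(1.526915684897541), np.float64(1.5269156848975227)]
```

```bash
cat > p.py <<'E'
from h import *
import json,os,sys
from scipy.spatial.transform import Rotation as Ro
def rot(rpy): return Ro.from_euler('xyz',rpy,degrees=True)
def down(yaw): # tool x down, tool y along horizontal dir at yaw deg
    a=np.radians(yaw); y=np.array([np.cos(a),np.sin(a),0]); x=np.array([0,0,-1.]); return Ro.from_matrix(np.c_[x,y,np.cross(x,y)])
def getC():
    d=json.load(open('C.json')); return np.array(d['p']),Ro.from_quat(d['q'])
def setC(p,R): json.dump(dict(p=list(p),q=list(R.as_quat())),open('C.json','w'))
def adv(sh,rv): # after a move call: advance commanded pose by last row (m, rad)
    p,R=getC(); setC(p+R.apply(np.array(sh)*1000),R*Ro.from_rotvec(rv))
def plan(p1,R1):
    p,R=getC(); d=R.inv().apply(np.array(p1)-p); rv=(R.inv()*R1).as_rotvec()
    print('shift m',np.round(d/1000,4),'rv',np.round(rv,4),'|d|',round(np.linalg.norm(d),1),'ang',round(np.degrees(np.linalg.norm(rv)),2)); return d/1000,rv
def st():
    s=sense(); p,R=getC(); print('t',round(s['time'],2),'pos',s['tool_pos'].round(1),'C',p.round(1),'roterr',np.degrees((R.inv()*rot(s['tcp_rot'])).as_rotvec()).round(2),'F',s['ft_force'].round(1),'gap',round(s['finger_gap'],1),'q',s['joint_pos'].round(0)); return s
E
python3 - <<'E'
from p import *
R=rot(sense()['tcp_rot']); print(R.as_matrix().round(3))
y=R.as_matrix()[:,1]; print(np.degrees(np.arctan2(y[1],y[0])))
# snap to exact down
yaw=np.degrees(np.arctan2(y[1],y[0]))
setC([225.203,556.137,202.192],R)
a=np.array([225.203,556.137,202.192])
for yw in (101.1,-78.9):
  plan([553,169.5,260],down(yw))
E
```

```text
[[-0.001  0.375  0.927]
 [-0.001  0.927 -0.375]
 [-1.    -0.001 -0.   ]]
67.95209738474922
shift m [-0.0575 -0.2354  0.449 ] rv [-5.785e-01 -5.000e-04  1.300e-03] |d| 510.2 ang 33.15
shift m [-0.0575 -0.2354  0.449 ] rv [2.5631e+00 1.8000e-03 7.0000e-04] |d| 510.2 ang 146.85
```

Emit:
drive_tool([
  [0,-0.01,-0.01,0.02,-0.03,0,0],
  [0,-0.022,-0.026,0.05,-0.07,0,0],
  [0,-0.034,-0.042,0.08,-0.11,0,0],
  [0,-0.046,-0.058,0.112,-0.15,0,0],
  [0,-0.058,-0.075,0.144,-0.19,0,0],
  [0,-0.058,-0.092,0.176,-0.23,0,0],
  [0,-0.058,-0.109,0.208,-0.27,0,0],
  [0,-0.058,-0.126,0.24,-0.31,0,0],
  [0,-0.058,-0.143,0.272,-0.35,0,0],
  [0,-0.058,-0.16,0.304,-0.39,0,0],
])

```text
time: 0.98
tool_pos: [447.6, 292.1, 260.0]
tcp_rot: [-160.9, 90.0, -160.5]
ft_force: [0.5, 0.6, 0.1]
finger_gap: 85.3
```

```bash
python3 - <<'E'
from p import *
setC([225.203,556.137,202.192],down(67.953)); adv([-.058,-.16,.304],[-.39,0,0])
st(); plan([553,169.5,260],down(101.1))
E
```

```text
t 0.98 pos [447.6 292.1 260. ] C [446.9 293.7 260.2] roterr [-0.12  0.01 -0.  ] F [0.5 0.6 0.1] gap 85.3 q [ 28.  -4.  91.   0.  93. -63.]
shift m [ 0.0002 -0.1248  0.1054] rv [-0.1885  0.      0.    ] |d| 163.4 ang 10.8
```

Emit:
drive_tool([
  [0,0,-0.022,0.018,-0.03,0,0],
  [0,0,-0.045,0.038,-0.065,0,0],
  [0,0,-0.068,0.058,-0.1,0,0],
  [0,0,-0.088,0.075,-0.13,0,0],
  [0,0,-0.105,0.089,-0.158,0,0],
  [0,0,-0.117,0.099,-0.176,0,0],
  [0,0,-0.123,0.104,-0.186,0,0],
  [0,0,-0.125,0.105,-0.188,0,0],
  [0,0,-0.125,0.105,-0.188,0,0],
  [0,0,-0.125,0.105,-0.188,0,0],
])

```text
time: 1.82
tool_pos: [552.0, 170.0, 260.1]
tcp_rot: [135.1, 90.0, 146.2]
ft_force: [-0.4, 0.3, 0.3]
finger_gap: 85.4
```

```bash
python3 - <<'E'
from p import *
adv([0,-.125,.105],[-.188,0,0])
st(); take('wrist','w1')
E
```

```text
t 1.82 pos [552.  170.  260.1] C [552.6 169.3 260.2] roterr [-0.    0.02  0.02] F [-0.4  0.3  0.3] gap 85.4 q [ 12.   3.  84.   0.  93. -89.]
```

View pics/w1.png

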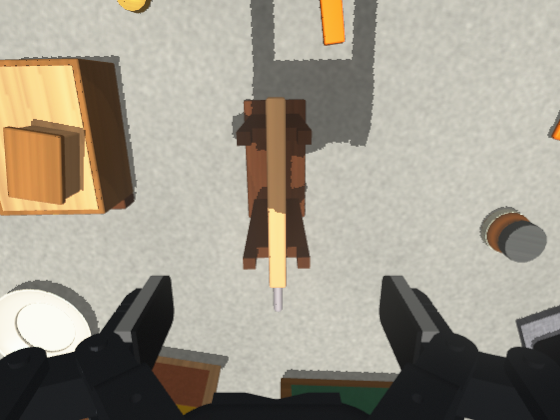

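```bash
python3 - <<'E'
from p import *
crop('w1',225,85,335,325,2.5,'c4')
crop('w1',225,85,335,325,2.5,'c4')
s=load('w1')
for uv in [(275.5,98),(278,286)]: print(onz(s,*uv,172))
E
```

```text
[481.02495401 157.20625827 172.        ]
[625.75516004 187.67068175 172.        ]
```

View pics/c4.png

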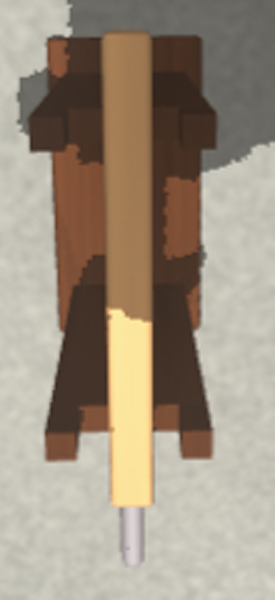

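```bash
python3 - <<'E'
from p import *
s=load('w1'); c=lambda x,y:(225+(x+.5)/2.5-.5,85+(y+.5)/2.5-.5)
P=[onz(s,*c(*q),170)[:2] for q in [(46,460),(213,457),(30,150),(217,148),(46,432),(209,430),(31,116),(215,113)]]
for q in P: print(q.round(1))
f=(P[0]+P[1])/2; r=(P[2]+P[3])/2; d=(f-r); print(np.linalg.norm(d),np.degrees(np.arctan2(d[1],d[0])),np.linalg.norm(P[0]-P[1]),np.linalg.norm(P[2]-P[3]))
u=d/np.linalg.norm(d); print('rest',r+u*45, f-u*55)
T=load('top0'); ct=lambda x,y:(260+(x+.5)/3.8-.5,120+(y+.5)/3.8-.5)
# base corners from top at z? : 
for q in [(58,172),(92,352),(184,333),(146,138)]: print('base',onz(T,*ct(*q),10).round(1))
plan([553.2,170.7,142],down(101.6))
E
```

```text
[616.7 157. ]
[605.2 210. ]
[518.3 135.9]
[507.3 188.9]
[606.7 155.3]
[595.9 206.6]
[508.7 134.6]
[497.7 186.1]
100.32942786568852 12.130886604565488 54.22019623668304 54.114622012260966
rest [556.83428885 171.8544792 ] [557.15636062 171.92370702]
base [618.1 217.2  10. ]
base [479.7 189.9  10. ]
base [494.7 120.1  10. ]
base [645.1 149.7  10. ]
shift m [0.1182 0.0013 0.0009] rv [-0.0093  0.      0.    ] |d| 118.2 ang 0.53
```

Emit:
drive_tool([
  [0,0.012,0.002,0.001,-0.014,0,0],
  [0,0.03,0.002,0.001,-0.014,0,0],
  [0,0.05,0.002,0.001,-0.014,0,0],
  [0,0.07,0.002,0.001,-0.014,0,0],
  [0,0.088,0.002,0.001,-0.014,0,0],
  [60,0.102,0.002,0.001,-0.014,0,0],
  [120,0.112,0.002,0.001,-0.014,0,0],
  [255,0.117,0.002,0.001,-0.014,0,0],
  [255,0.118,0.002,0.001,-0.014,0,0],
  [255,0.118,0.002,0.001,-0.014,0,0],
], squeeze=70)

```text
time: 2.7
tool_pos: [553.1, 171.7, 142.3]
tcp_rot: [16.0, 90.0, 27.9]
ft_force: [-0.2, -0.3, -0.8]
finger_gap: 25.7
```

```bash
python3 - <<'E'
from p import *
adv([.118,.002,.001],[-.014,0,0])
st()
E
```

```text
t 2.7 pos [553.1 171.7 142.3] C [553.2 171.4 142.2] roterr [-0.03 -0.01  0.  ] F [-0.2 -0.3 -0.8] gap 25.7 q [ 12.   6.  93.   0.  81. -90.]
```

Emit:
drive_tool([
  [255,0,0,0,0,0,0],
  [255,0,0,0,0,0,0],
  [255,0,0,0,0,0,0],
  [255,0,0,0,0,0,0],
  [255,0,0,0,0,0,0],
  [255,0,0,0,0,0,0],
  [255,0,0,0,0,0,0],
  [255,-0.001,0,0,0,0,0],
  [255,-0.003,0,0,0,0,0],
  [255,-0.005,0,0,0,0,0],
], squeeze=70)

```text
time: 3.53
tool_pos: [553.7, 171.6, 148.2]
tcp_rot: [5.7, 89.9, 17.6]
ft_force: [0.1, 0.0, -0.1]
finger_gap: 0.3
```

```bash
python3 - <<'E'
from p import *
adv([-.005,0,0],[0,0,0])
st(); take('scene','s2');take('top','t2');take('wrist','w2')
crop('s2',220,120,360,300,3.3,'c5')
crop('t2',240,120,480,260,3.3,'c6')
E
```

```text
t 3.53 pos [553.7 171.6 148.2] C [553.2 171.4 147.2] roterr [ 0.   -0.08  0.01] F [ 0.1  0.  -0.1] gap 0.3 q [ 12.   6.  93.   0.  81. -90.]
```

View pics/c5.png

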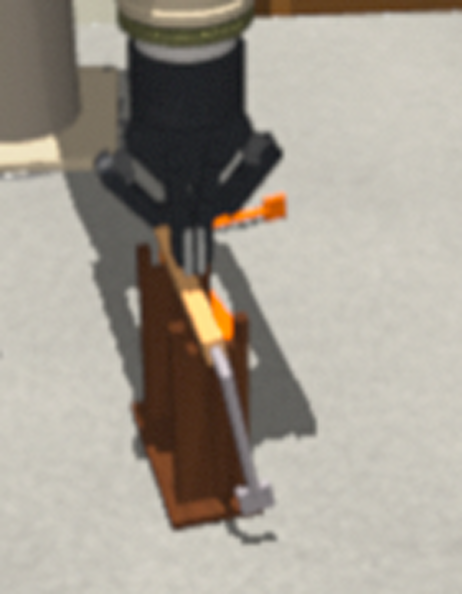

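View pics/w2.png

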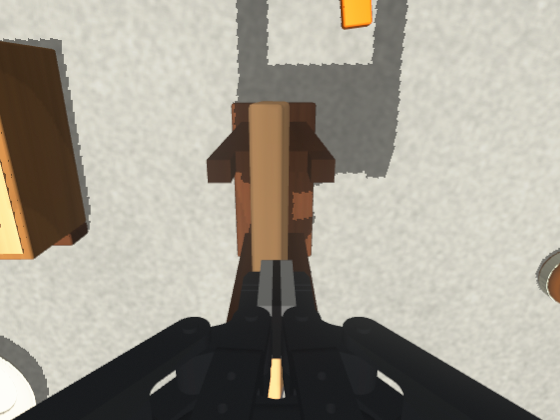

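```bash
python3 - <<'E'
from p import *
crop('s2',240,170,320,280,5.4,'c7')
crop('w2',180,80,380,420,1.75,'c8')
E
```

```text
(no output)
```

View pics/c7.png

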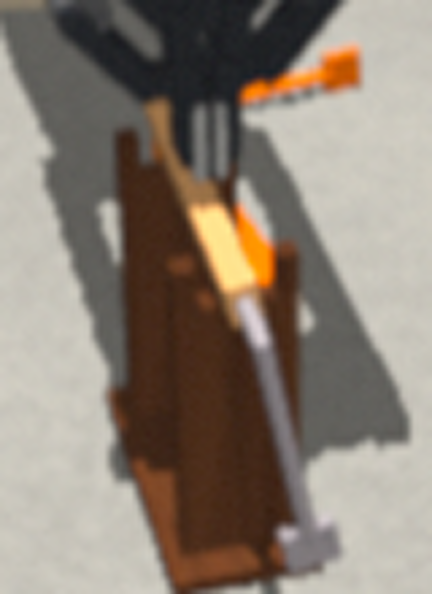

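View pics/c8.png

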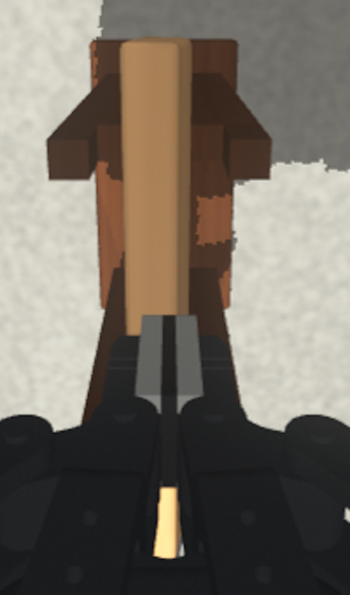

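View pics/c6.png

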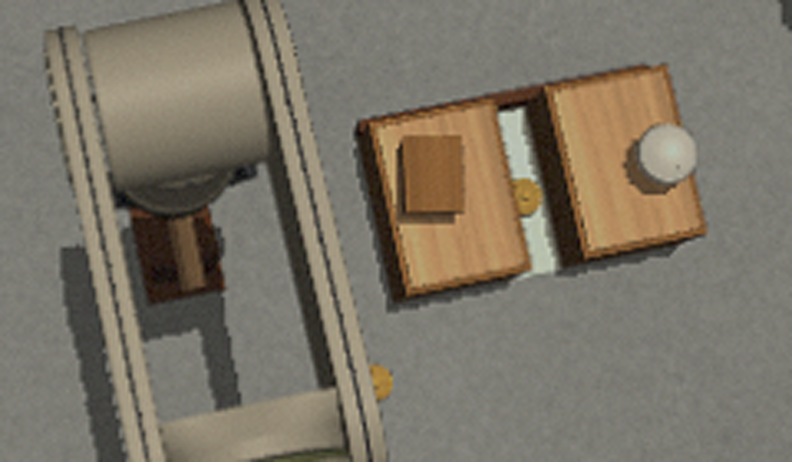

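```bash
python3 - <<'E'
from p import *
S=load('s2')
k=lambda q:((np.array(q)-[240,170])*5.4).round(0)
print('tcp',k(proj(S,[553.7,171.6,148.2])))
W=load('w2');print('tcp w',proj(W,[553.7,171.6,148.2]),((proj(W,[553.7,171.6,148.2])-[180,80])*1.75))
yaw=np.radians(12.1)
for x in(-75,0,75):
  for z in (172,150): 
    P=[553.4+x*np.cos(yaw),172+x*np.sin(yaw),z]; print(x,z,'scene',k(proj(S,P)),'w',((proj(W,P)-[180,80])*1.75).round(0))
E
```

```text
tcp [202. 224.]
tcp w [273.02473859 248.24630054] [162.79329254 294.43102595]
-75 172 scene [160.  87.] w [162.  36.]
-75 150 scene [162. 128.] w [163.  32.]
0 172 scene [201. 178.] w [164. 333.]
0 150 scene [202. 220.] w [164. 296.]
75 172 scene [248. 281.] w [165. 555.]
75 150 scene [248. 324.] w [165. 501.]
```

```bash
python3 - <<'E'
from p import *
W=load('w2');S=load('s2')
p=np.array([553.7,171.6,148.2]);y=np.radians(11.9);u=np.array([np.cos(y),np.sin(y),0]);v=np.array([-np.sin(y),np.cos(y),0])
k=lambda q:((np.array(q)-[240,170])*5.4).round(0)
for a in(-11,0,11):
  for z in (0,10,20,30):
    P=p+a*u+[0,0,z]; print(a,z,'w',((proj(W,P)-[180,80])*1.75).round(0),'s',k(proj(S,P)), 'w +8y',((proj(W,P+8*v)-[180,80])*1.75).round(0))
E
```

```text
-11 0 w [163. 260.] s [196. 210.] w +8y [190. 260.]
-11 10 w [162. 274.] s [195. 191.] w +8y [191. 274.]
-11 20 w [162. 289.] s [194. 172.] w +8y [192. 289.]
-11 30 w [162. 306.] s [194. 153.] w +8y [194. 306.]
0 0 w [163. 294.] s [202. 224.] w +8y [190. 294.]
0 10 w [162. 310.] s [201. 205.] w +8y [191. 310.]
0 20 w [162. 327.] s [201. 186.] w +8y [192. 327.]
0 30 w [162. 346.] s [200. 167.] w +8y [193. 346.]
11 0 w [163. 327.] s [208. 239.] w +8y [189. 327.]
11 10 w [163. 344.] s [207. 220.] w +8y [190. 344.]
11 20 w [162. 362.] s [207. 200.] w +8y [191. 362.]
11 30 w [162. 383.] s [207. 181.] w +8y [193. 383.]
```

```bash
python3 - <<'E'
from p import *
S=load('scene0');p=np.array([225,555.7,201.4]); v=np.array([.375,.927,0])
for z in(0,13,30,43):
  print(z,[proj(S,p+a*v+[0,0,z]).round(1) for a in(-45,0,45)])
W=load('wrist0')
for z in(0,13,30,43):
  print(z,[proj(W,p+a*v+[0,0,z]).round(1) for a in(-42.5,0,42.5)])
crop('scene0',360,60,460,140,6,'c9')
E
```

```text
0 [array([387.5, 124.3]), array([402.7, 126.4]), array([418.1, 128.5])]
13 [array([388. , 120.2]), array([403.3, 122.3]), array([418.8, 124.4])]
30 [array([388.7, 114.9]), array([404.1, 116.9]), array([419.7, 119. ])]
43 [array([389.2, 110.8]), array([404.7, 112.8]), array([420.4, 114.9])]
0 [array([192.1, 249.8]), array([273.3, 249.9]), array([354.5, 250. ])]
13 [array([186.2, 261.3]), array([273. , 261.5]), array([359.9, 261.6])]
30 [array([177.2, 279.1]), array([272.6, 279.3]), array([368.2, 279.4])]
43 [array([168.9, 295.3]), array([272.3, 295.5]), array([375.8, 295.6])]
```

View pics/c9.png

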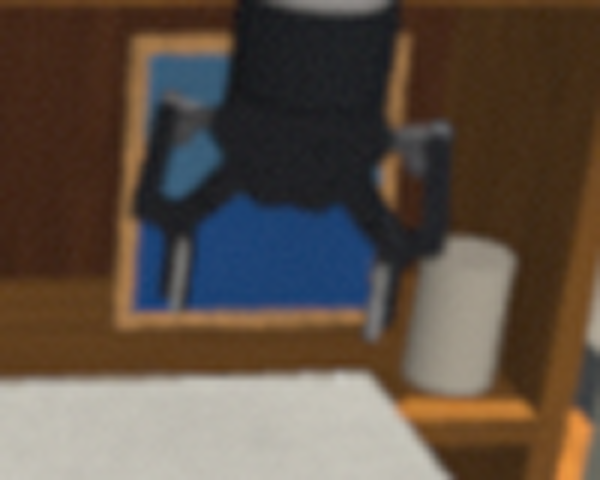

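Emit:
drive_tool([
  [255,-0.01,0,0,0,0,0],
  [255,-0.025,0,0,0,0,0],
  [255,-0.045,0,0,0,0,0],
  [255,-0.06,0,0,0,0,0],
  [0,-0.075,0,0,0,0,0],
  [0,-0.085,0,0,0,0,0],
  [0,-0.09,0,0,0,0,0],
  [0,-0.09,0,0,0,0,0],
  [0,-0.09,0,0,0,0,0],
  [0,-0.09,0,0,0,0,0],
])

```text
time: 4.52
tool_pos: [552.6, 171.3, 235.9]
tcp_rot: [-179.4, 89.9, -167.5]
ft_force: [0.2, -0.3, 0.5]
finger_gap: 72.1
```

```bash
python3 - <<'E'
from p import *
adv([-.09,0,0],[0,0,0])
st(); take('scene','s3');take('wrist','w3')
crop('s3',220,140,340,290,4,'c10')
crop('w3',200,80,350,420,1.75,'c11')
E
```

```text
t 4.52 pos [552.6 171.3 235.9] C [553.2 171.4 237.2] roterr [ 0.    0.11 -0.  ] F [ 0.2 -0.3  0.5] gap 72.1 q [ 12.   4.  86.  -0.  91. -90.]
```

View pics/c10.png

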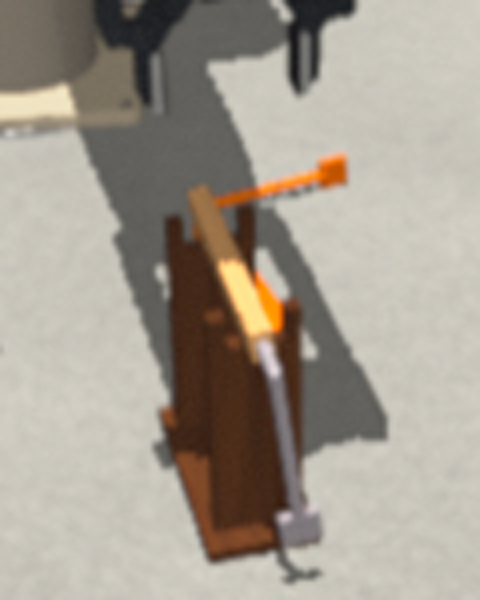

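View pics/c11.png

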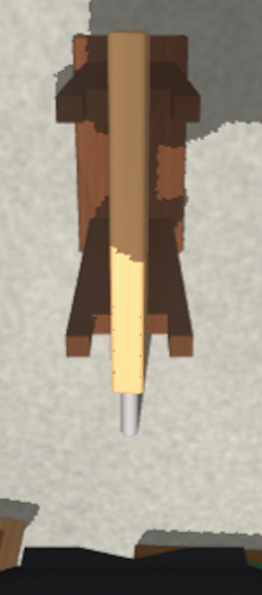

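```bash
python3 - <<'E'
from p import *
s=load('w3');S=load('s3'); c=lambda x,y:(200+(x+.5)/1.75-.5,80+(y+.5)/1.75-.5)
a=onz(s,*c(129,30),172);b=onz(s,*c(127,390),172);print(a,b,(a+b)/2,np.degrees(np.arctan2(*(b-a)[1::-1])),np.linalg.norm(b-a))
p=np.array([552.6,171.3,235.9]);yy=np.radians(101.9);v=np.array([np.cos(yy),np.sin(yy),0]);u=np.array([np.sin(yy),-np.cos(yy),0])
for z in (10,30,40,45): print(z,[((proj(S,p+k*v+11*u+[0,0,z])-[220,140])*4).round(0) for k in(-36,36)])
plan([*((a+b)/2)[:2],112],down(101.9))
E
```

```text
[480.36853231 155.96842989 172.        ] [626.40270191 185.56654872 172.        ] [553.38561711 170.7674893  172.        ] 11.457470248543302 149.00344736727146
10 [array([165., 161.]), array([293., 141.])]
30 [array([164., 129.]), array([293., 110.])]
40 [array([163., 113.]), array([293.,  94.])]
45 [array([162., 104.]), array([293.,  86.])]
shift m [ 1.252e-01 -7.000e-04  1.000e-04] rv [-0.0005  0.      0.    ] |d| 125.2 ang 0.03
```

Emit:
drive_tool([
  [0,0.012,-0.001,0,0,0,0],
  [0,0.032,-0.001,0,0,0,0],
  [0,0.054,-0.001,0,0,0,0],
  [0,0.076,-0.001,0,0,0,0],
  [0,0.096,-0.001,0,0,0,0],
  [0,0.11,-0.001,0,0,0,0],
  [60,0.12,-0.001,0,0,0,0],
  [120,0.124,-0.001,0,0,0,0],
  [150,0.125,-0.001,0,0,0,0],
  [150,0.125,-0.001,0,0,0,0],
], squeeze=70)

```text
time: 5.45
tool_pos: [553.5, 170.5, 112.4]
tcp_rot: [0.9, 90.0, 12.7]
ft_force: [-0.3, -0.6, -0.0]
finger_gap: 38.8
```

```bash
python3 - <<'E'
from p import *
adv([.125,-.001,0],[0,0,0])
st(); take('scene','s4')
crop('s4',220,120,340,290,3.5,'c12')
E
```

```text
t 5.45 pos [553.5 170.5 112.4] C [553.4 170.4 112.2] roterr [-0.   -0.02  0.  ] F [-0.3 -0.6 -0. ] gap 38.8 q [ 12.   8.  95.   0.  78. -90.]
```

View pics/c12.png

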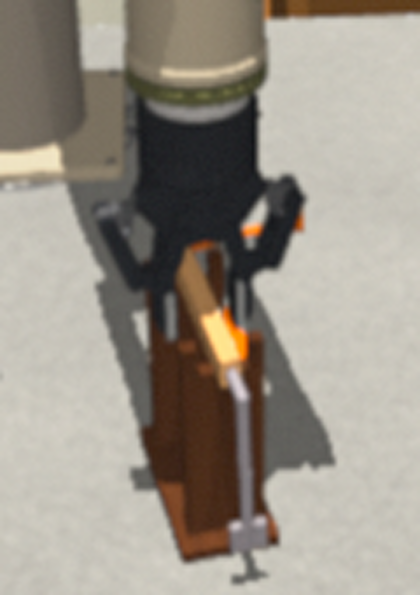

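The picture shows the fingers straddling the handle (left tip at about (170,335), right at (240,325) in the crop), and the shaft hangs vertical again. Close and lift a little.

Emit:
drive_tool([
  [255,0,0,0,0,0,0],
  [255,0,0,0,0,0,0],
  [255,0,0,0,0,0,0],
  [255,0,0,0,0,0,0],
  [255,0,0,0,0,0,0],
  [255,-0.002,0,0,0,0,0],
  [255,-0.008,0,0,0,0,0],
  [255,-0.016,0,0,0,0,0],
  [255,-0.022,0,0,0,0,0],
  [255,-0.025,0,0,0,0,0],
], squeeze=70)

```text
time: 6.33
tool_pos: [554.0, 170.6, 138.8]
tcp_rot: [-1.1, 89.9, 10.8]
ft_force: [0.4, -0.2, -0.8]
finger_gap: 13.1
```

```bash
python3 - <<'E'
from p import *
adv([-.025,0,0],[0,0,0])
st(); take('scene','s5'); take('wrist','w5')
crop('s5',220,120,340,290,3.5,'c13')
E
```

```text
t 6.33 pos [554.  170.6 138.8] C [553.4 170.4 137.2] roterr [-0.  -0.1 -0. ] F [ 0.4 -0.2 -0.8] gap 13.1 q [ 12.   6.  93.  -0.  80. -90.]
```

View pics/c13.png

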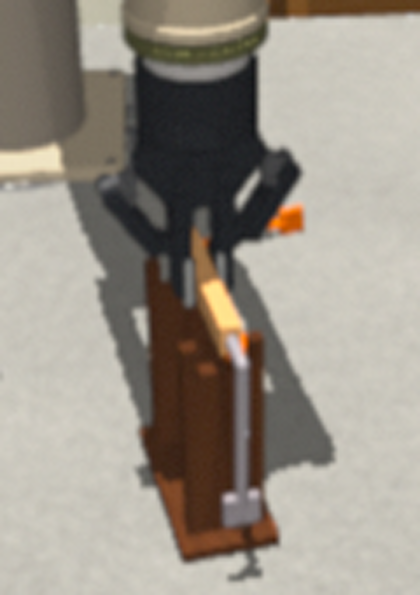

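View pics/w5.png

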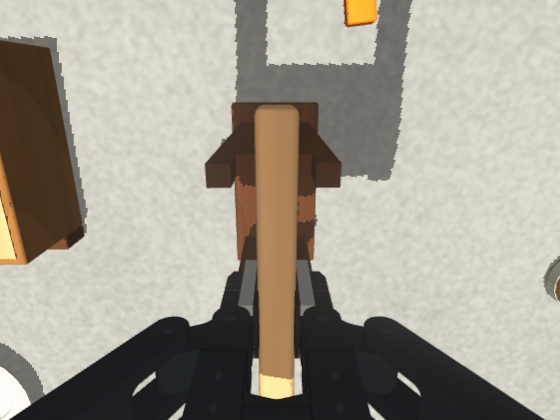

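```bash
python3 - <<'E'
from p import *
plan([520.9,-152.8,225],down(102.0))
E
```

```text
shift m [-0.0878 -0.3097 -0.0983] rv [-0.0022  0.      0.    ] |d| 336.5 ang 0.13
```

Emit:
drive_tool([
  [255,-0.015,0,0,0,0,0],
  [255,-0.035,0,0,0,0,0],
  [255,-0.056,0,0,0,0,0],
  [255,-0.074,-0.005,-0.002,0,0,0],
  [255,-0.084,-0.02,-0.006,0,0,0],
  [255,-0.088,-0.045,-0.014,0,0,0],
  [255,-0.088,-0.075,-0.024,0,0,0],
  [255,-0.088,-0.108,-0.034,0,0,0],
  [255,-0.088,-0.142,-0.045,0,0,0],
  [255,-0.088,-0.176,-0.056,-0.001,0,0],
])

```text
time: 7.27
tool_pos: [534.2, -14.6, 225.0]
tcp_rot: [167.0, 90.0, 178.9]
ft_force: [1.4, -0.1, -1.0]
finger_gap: 13.0
```

Emit:
drive_tool([
  [255,0,-0.034,-0.011,0,0,0],
  [255,0,-0.066,-0.021,0,0,0],
  [255,0,-0.092,-0.029,0,0,0],
  [255,0,-0.112,-0.035,0,0,0],
  [255,0,-0.125,-0.039,0,0,0],
  [255,0,-0.132,-0.041,0,0,0],
  [255,0,-0.134,-0.042,0,0,0],
  [255,0,-0.134,-0.042,0,0,0],
  [255,0,-0.134,-0.042,0,0,0],
  [255,0,-0.134,-0.042,0,0,0],
])

```text
time: 8.1
tool_pos: [521.6, -151.9, 225.2]
tcp_rot: [75.1, 90.0, 87.1]
ft_force: [1.2, 0.2, -0.4]
finger_gap: 12.6
```

```bash
python3 - <<'E'
from p import *
adv([-.088,-.176,-.056],[-.001,0,0])
adv([0,-.134,-.042],[0,0,0])
st(); take('scene','s6'); take('wrist','w6'); take('top','t6')
crop('s6',60,130,240,320,3.1,'c14')
E
```

```text
t 8.1 pos [ 521.6 -151.9  225.2] C [ 521.4 -153.1  225.2] roterr [-0.08 -0.01  0.02] F [ 1.2  0.2 -0.4] gap 12.6 q [ -22.   -2.   92.    0.   89. -124.]
```

View pics/c14.png

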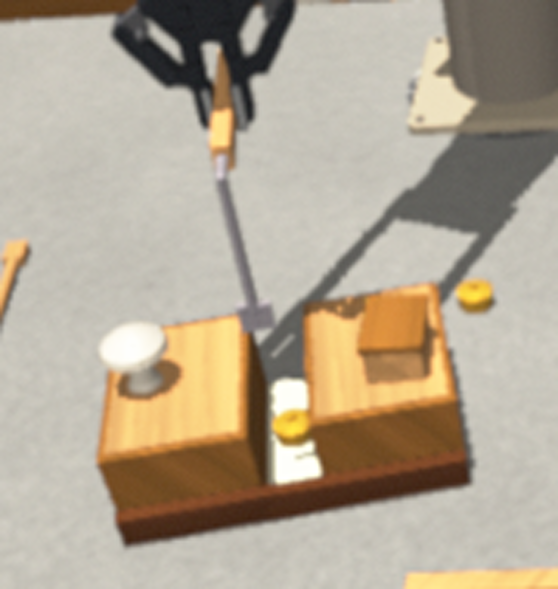

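View pics/w6.png

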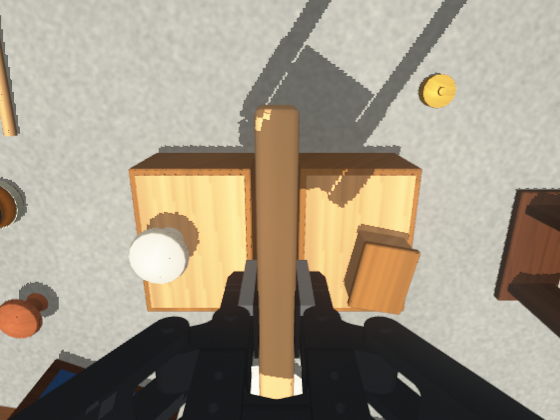

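View pics/t6.png

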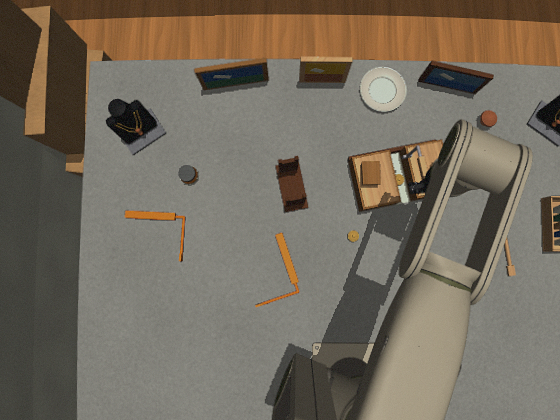

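```bash
python3 - <<'E'
from p import *
W=load('w6');S=load('s6')
crop('w6',120,140,430,320,2.5,'c15')
crop('s6',100,170,200,300,4.5,'c16')
p=np.array([521.6,-151.9,225.2]);a=np.radians(11.95);u=np.array([np.cos(a),np.sin(a),0])
for nm,d,z in [('blade mid',100,-68),('blade bot',100,-79),('handle front top',75,60),('bend',100,49)]:
  q=proj(S,p+d*u+[0,0,z]); print(nm,q.round(1),((q-[100,170])*4.5).round(0),'world',(p+d*u+[0,0,z]).round(1))
E
```

```text
blade mid [141.6 231.1] [187. 275.] world [ 619.4 -131.2  157.2]
blade bot [142.7 235. ] [192. 293.] world [ 619.4 -131.2  146.2]
handle front top [129.3 175.9] [132.  26.] world [ 595.  -136.4  285.2]
bend [130.  186.5] [135.  74.] world [ 619.4 -131.2  274.2]
```

View pics/c15.png

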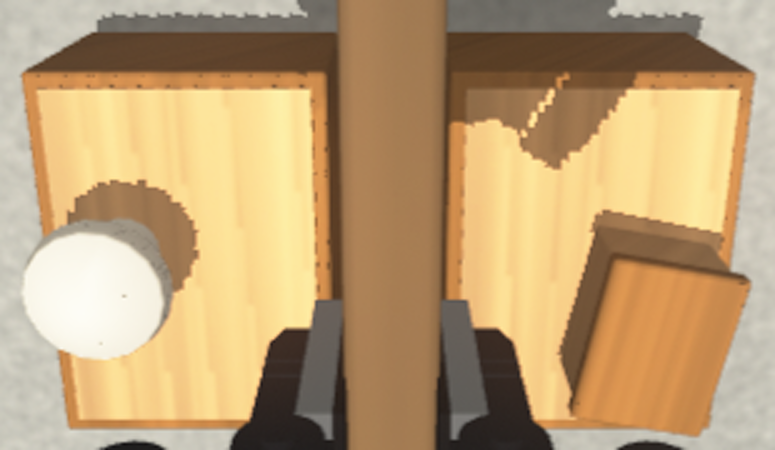

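View pics/c16.png

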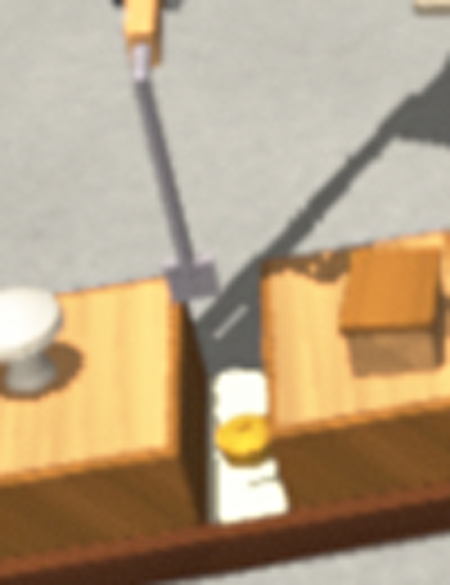

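```bash
python3 - <<'E'
from p import *
W=load('w6'); c=lambda x,y:(120+(x+.5)/2.5-.5,140+(y+.5)/2.5-.5)
A={k:onz(W,*c(*q),80)[:2] for k,q in dict(ro=(23,72),ri=(328,72),li=(449,72),lo=(754,72),rob=(72,430)).items()}
for k in A: print(k,A[k].round(1))
d=A['lo']-A['ro'];print(np.linalg.norm(d),np.degrees(np.arctan2(d[1],d[0]))-90, (A['lo']+A['ro'])/2,(A['li']+A['ri'])/2,np.linalg.norm(A['li']-A['ri']),np.linalg.norm(A['rob']-A['ro']))
print(W['tvec'])
# knob in scene/top pictures -> local with plinth pose
o=(A['lo']+A['ro']+A['li']+A['ri'])/4; y=np.radians(12.0); u=np.array([np.cos(y),np.sin(y)]);v=np.array([-u[1],u[0]])
T=load('top0');S=load('scene0')
ct=lambda x,y:(260+(x+.5)/3.8-.5,120+(y+.5)/3.8-.5)
cs=lambda x,y:(80+(x+.5)/5-.5,210+(y+.5)/5-.5)
for nm,P in [('top',onz(T,*ct(530,226),25)),('scene',onz(S,*cs(372,270),25))]:
  w=P[:2]-o; print(nm,P.round(1),'local',w@u,w@v)
  w=P[:2]-([511.4,-156.8] if nm=='top' else [511.5,-153.2]); print('  own-frame local',w@u,w@v)
p=np.array([521.6,-151.9])-o; print('tcp local',p@u,p@v)
E
```

```text
ro [ 539.5 -281.3]
ri [ 516.7 -174.5]
li [ 507.7 -132.2]
lo [484.9 -25.5]
rob [ 686.1 -249.2]
261.53425938718055 12.067167362935649 [ 512.20064837 -153.37584785] [ 512.20868831 -153.35639926] 43.276016083186974 149.98493257804398
[ 256.11845622 -502.74006316  250.36278063]
top [ 577.  -142.6   25. ] local 65.60471865306927 -2.9360352032667847
  own-frame local 67.10574611553288 0.2555028479947302
scene [ 581.5 -136.8   25. ] local 71.27132832376068 1.7772187119015517
  own-frame local 71.92605893920694 1.4682165696031242
tcp local 9.494845350028287 -0.5193140540070156
```

Emit:
drive_tool([
  [255,0.01,0,0,0,0,0],
  [255,0.025,0,0,0,0,0],
  [255,0.042,0,0,0,0,0],
  [255,0.06,0,0,0,0,0],
  [255,0.076,0,0,0,0,0],
  [255,0.088,0,0,0,0,0],
  [255,0.096,0,0,0,0,0],
  [255,0.1,0,0,0,0,0],
  [255,0.1,0,0,0,0,0],
  [255,0.1,0,0,0,0,0],
])

```text
time: 9.08
tool_pos: [521.7, -153.2, 125.7]
tcp_rot: [-36.3, 90.0, -24.3]
ft_force: [0.6, -0.1, 0.0]
finger_gap: 12.9
```

```bash
python3 - <<'E'
from p import *
adv([.1,0,0],[0,0,0])
st(); take('scene','s7'); 
crop('s7',80,170,220,310,4.2,'c17')
E
```

```text
t 9.08 pos [ 521.7 -153.2  125.7] C [ 521.4 -153.1  125.2] roterr [-0.   -0.03 -0.02] F [ 0.6 -0.1  0. ] gap 12.9 q [ -22.    2.  100.   -0.   79. -124.]
```

View pics/c17.png

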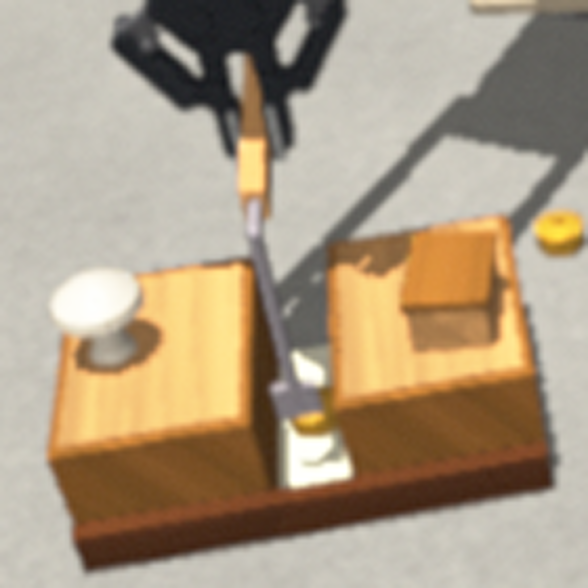

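Emit:
drive_tool([
  [255,0,0.001,0,0,0,0],
  [255,0.002,0.002,0,0,0,0],
  [255,0.006,0.002,0,0,0,0],
  [255,0.012,0.002,0,0,0,0],
  [255,0.02,0.002,0,0,0,0],
  [255,0.028,0.002,0,0,0,0],
  [255,0.034,0.002,0,0,0,0],
  [255,0.038,0.002,0,0,0,0],
  [255,0.04,0.002,0,0,0,0],
  [255,0.04,0.002,0,0,0,0],
])

```text
time: 9.97
tool_pos: [520.5, -151.0, 84.4]
tcp_rot: [148.5, 89.9, 160.4]
ft_force: [-1.1, -0.2, -1.6]
finger_gap: 13.1
```

```bash
python3 - <<'E'
from p import *
adv([.04,.002,0],[0,0,0])
st(); take('scene','s8'); 
crop('s8',100,190,200,290,5.8,'c18')
E
```

```text
t 9.97 pos [ 520.5 -151.    84.4] C [ 521.  -151.1   85.2] roterr [0.   0.06 0.04] F [-1.1 -0.2 -1.6] gap 13.1 q [ -22.    4.  102.   -0.   74. -124.]
```

View pics/c18.png

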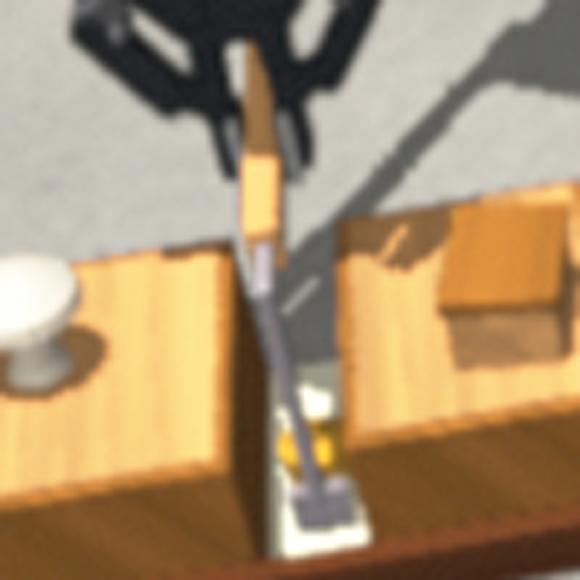

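Emit:
drive_tool([
  [255,0,0,-0.002,0,0,0],
  [255,0,0,-0.005,0,0,0],
  [255,0,0,-0.009,0,0,0],
  [255,0,0,-0.013,0,0,0],
  [255,0,0,-0.017,0,0,0],
  [255,0,0,-0.021,0,0,0],
  [255,0,0,-0.025,0,0,0],
  [255,0,0,-0.03,0,0,0],
  [255,0,0,-0.035,0,0,0],
  [255,0,0,-0.04,0,0,0],
])

```text
time: 10.85
tool_pos: [481.4, -159.5, 85.2]
tcp_rot: [-35.0, 90.0, -23.0]
ft_force: [0.1, 0.4, -0.8]
finger_gap: 12.9
```

```bash
python3 - <<'E'
from p import *
adv([0,0,-.04],[0,0,0])
st(); take('scene','s9'); 
crop('s9',100,190,200,290,5.8,'c19')
E
```

```text
t 10.85 pos [ 481.4 -159.5   85.2] C [ 481.8 -159.4   85.2] roterr [-0.   -0.01 -0.01] F [ 0.1  0.4 -0.8] gap 12.9 q [ -24.   -2.  107.    0.   74. -126.]
```

View pics/c19.png

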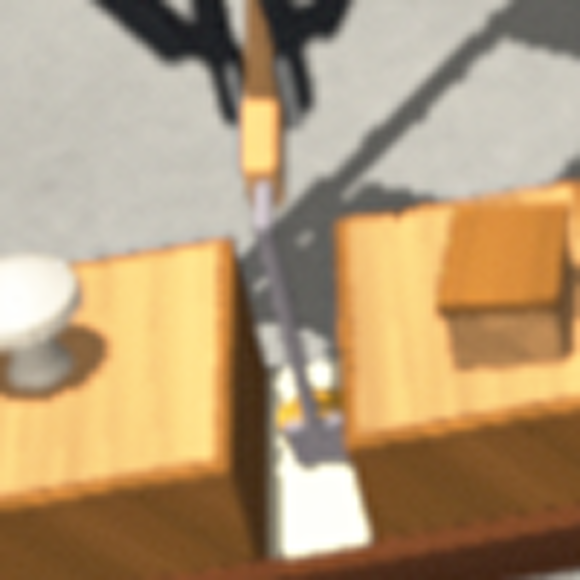

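Emit:
drive_tool([
  [255,0,0,-0.005,0,0,0],
  [255,0,0,-0.01,0,0,0],
  [255,0,0,-0.015,0,0,0],
  [255,0,0,-0.02,0,0,0],
  [255,0,0,-0.025,0,0,0],
  [255,0,0,-0.03,0,0,0],
  [255,0,0,-0.035,0,0,0],
  [255,0,0,-0.04,0,0,0],
  [255,0,0,-0.045,0,0,0],
  [255,0,0,-0.05,0,0,0],
])

```text
time: 11.73
tool_pos: [432.4, -169.8, 85.2]
tcp_rot: [-33.3, 90.0, -21.4]
ft_force: [0.6, 1.1, -1.3]
finger_gap: 13.1
```

```bash
python3 - <<'E'
from p import *
adv([0,0,-.05],[0,0,0])
st(); take('scene','s10'); take('wrist','w10')
crop('s10',80,150,220,290,4,'c20')
E
```

```text
t 11.73 pos [ 432.4 -169.8   85.2] C [ 432.9 -169.7   85.2] roterr [ 0. -0. -0.] F [ 0.6  1.1 -1.3] gap 13.1 q [ -28.   -9.  114.    0.   75. -130.]
```

View pics/c20.png

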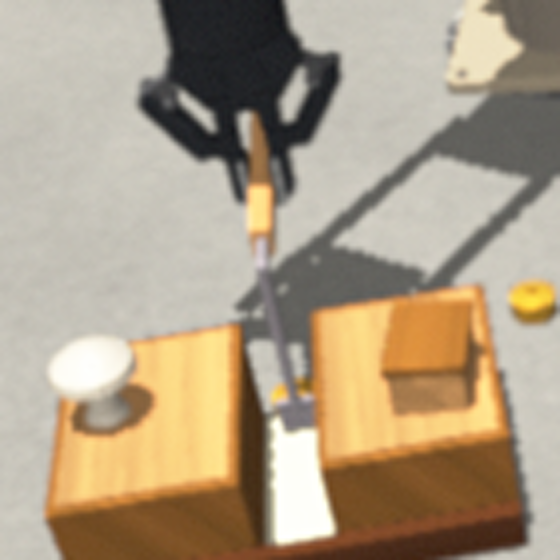

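View pics/w10.png

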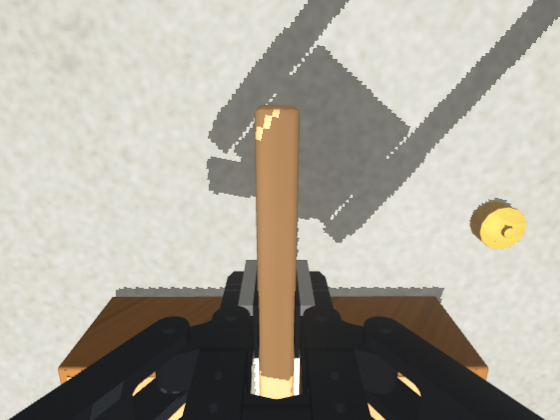

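Emit:
drive_tool([
  [255,0,0,-0.005,0,0,0],
  [255,0,0,-0.011,0,0,0],
  [255,0,0,-0.018,0,0,0],
  [255,0,0,-0.025,0,0,0],
  [255,0,0,-0.031,0,0,0],
  [255,0,0,-0.037,0,0,0],
  [255,0,0,-0.042,0,0,0],
  [255,0,0,-0.046,0,0,0],
  [255,0,0,-0.048,0,0,0],
  [255,0,0,-0.049,0,0,0],
])

```text
time: 12.67
tool_pos: [384.7, -180.0, 85.3]
tcp_rot: [-37.6, 90.0, -25.7]
ft_force: [0.8, 0.1, -0.9]
finger_gap: 13.0
```

```bash
python3 - <<'E'
from p import *
adv([0,0,-.049],[0,0,0])
st(); take('scene','s11'); take('top','t11')
crop('s11',80,150,220,290,4,'c21')
crop('t11',330,120,480,280,3.7,'c22')
E
```

```text
t 12.67 pos [ 384.7 -180.    85.3] C [ 385.  -179.9   85.2] roterr [ 0.02 -0.01 -0.01] F [ 0.8  0.1 -0.9] gap 13.0 q [ -32.  -16.  120.    0.   76. -134.]
```

View pics/c21.png

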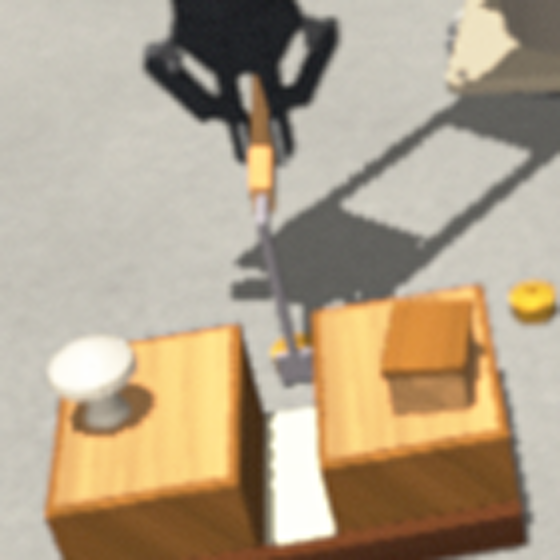

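View pics/c22.png

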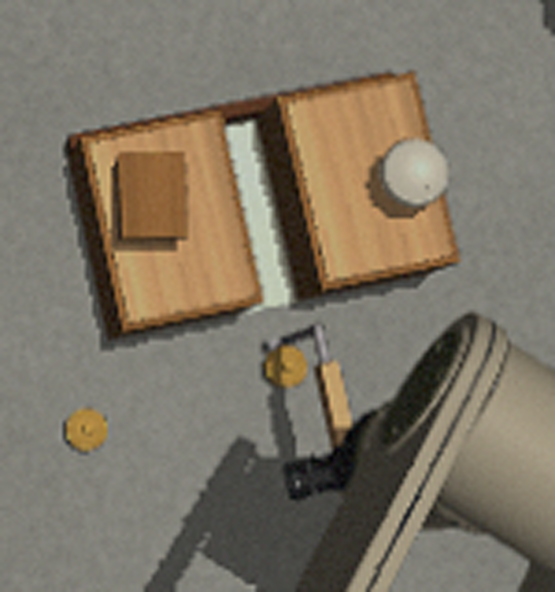

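Emit:
drive_tool([
  [255,0,0,0.002,0,0,0],
  [255,0,0,0.005,0,0,0],
  [255,0,0,0.008,0,0,0],
  [255,-0.003,0,0.008,0,0,0],
  [255,-0.012,0,0.008,0,0,0],
  [255,-0.03,0,0.008,0,0,0],
  [255,-0.055,0,0.008,0,0,0],
  [255,-0.085,0,0.008,0,0,0],
  [255,-0.118,0,0.008,0,0,0],
  [255,-0.15,0,0.008,0,0,0],
])

```text
time: 13.6
tool_pos: [392.5, -178.0, 237.5]
tcp_rot: [-56.9, 90.0, -44.9]
ft_force: [0.4, -0.2, -1.3]
finger_gap: 13.3
```

```bash
python3 - <<'E'
from p import *
adv([-.15,0,.008],[0,0,0])
st(); take('scene','s12'); take('top','t12')
crop('t12',330,120,480,280,3.7,'c23')
crop('s12',80,130,240,290,3.7,'c24')
plan([608,29,235],down(102.1)); plan([556.5,171.5,235],down(102.1))
E
```

```text
t 13.6 pos [ 392.5 -178.   237.5] C [ 392.8 -178.2  235.2] roterr [-0.01 -0.01 -0.01] F [ 0.4 -0.2 -1.3] gap 13.3 q [ -31.  -20.  107.   -0.   93. -133.]
shift m [2.000e-04 1.583e-01 2.534e-01] rv [-0.003  0.     0.   ] |d| 298.8 ang 0.17
shift m [2.000e-04 3.083e-01 2.325e-01] rv [-0.003  0.     0.   ] |d| 386.1 ang 0.17
```

View pics/c23.png

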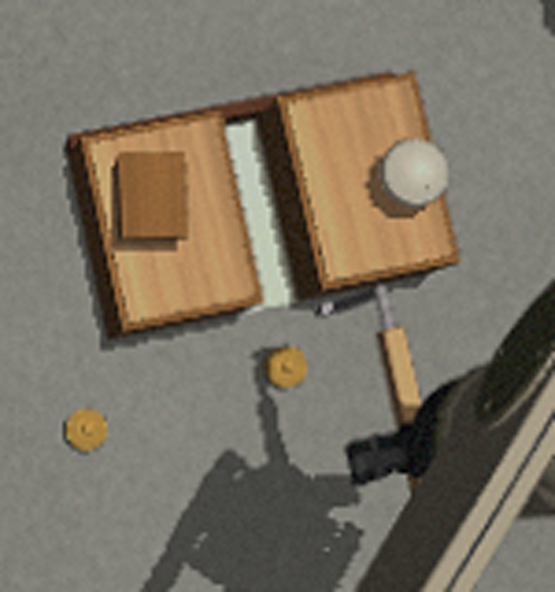

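View pics/c24.png

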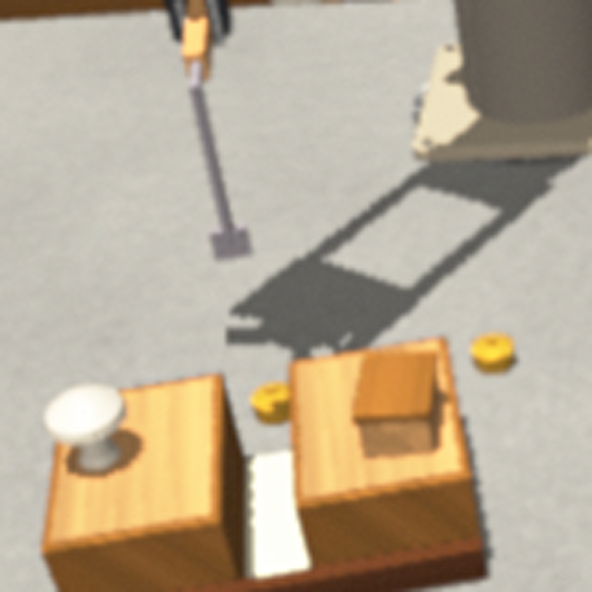

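Emit:
drive_tool([
  [255,0,0.006,0.01,0,0,0],
  [255,0,0.02,0.032,0,0,0],
  [255,0,0.038,0.062,0,0,0],
  [255,0,0.057,0.093,0,0,0],
  [255,0,0.076,0.123,0,0,0],
  [255,0,0.095,0.153,0,0,0],
  [255,0,0.113,0.182,0,0,0],
  [255,0,0.131,0.21,0,0,0],
  [255,0,0.148,0.235,-0.003,0,0],
  [255,0,0.166,0.25,-0.003,0,0],
])

```text
time: 14.53
tool_pos: [604.4, 37.5, 234.4]
tcp_rot: [163.1, 90.0, 175.3]
ft_force: [0.5, -0.1, -1.0]
finger_gap: 12.7
```

```bash
python3 - <<'E'
from p import *
adv([0,.166,.25],[-.003,0,0])
st(); plan([556.5,171.5,235],down(102.1))
E
```

```text
t 14.53 pos [604.4  37.5 234.4] C [603.1  35.9 235.2] roterr [-0.04  0.04  0.01] F [ 0.5 -0.1 -1. ] gap 12.7 q [  -1.    8.   82.    0.   91. -103.]
shift m [ 0.0002  0.1424 -0.0171] rv [0. 0. 0.] |d| 143.4 ang 0.0
```

Emit:
drive_tool([
  [255,0,0.02,0,0,0,0],
  [255,0,0.045,-0.003,0,0,0],
  [255,0,0.07,-0.007,0,0,0],
  [255,0,0.093,-0.011,0,0,0],
  [255,0,0.113,-0.014,0,0,0],
  [255,0,0.128,-0.016,0,0,0],
  [255,0,0.138,-0.017,0,0,0],
  [255,0,0.142,-0.017,0,0,0],
  [255,0,0.142,-0.017,0,0,0],
  [255,0,0.142,-0.017,0,0,0],
])

```text
time: 15.37
tool_pos: [556.9, 170.6, 235.1]
tcp_rot: [-114.3, 90.0, -102.2]
ft_force: [0.2, -0.6, -1.9]
finger_gap: 13.0
```

```bash
python3 - <<'E'
from p import *
adv([0,.142,-.017],[0,0,0])
st(); take('wrist','w13'); take('scene','s13')
crop('s13',210,80,350,280,2.9,'c25')
E
```

```text
t 15.37 pos [556.9 170.6 235.1] C [556.7 171.2 235.2] roterr [ 0.    0.01 -0.03] F [ 0.2 -0.6 -1.9] gap 13.0 q [ 12.   4.  85.  -0.  90. -90.]
```

View pics/w13.png

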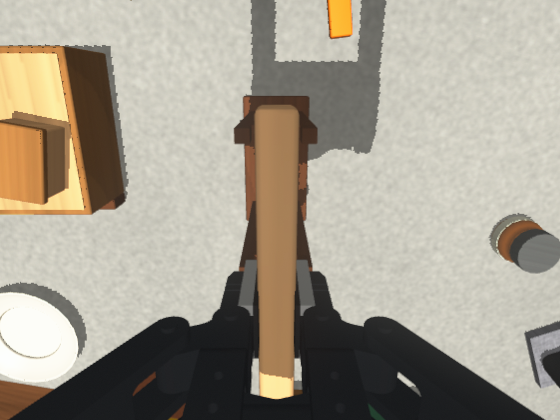

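View pics/c25.png

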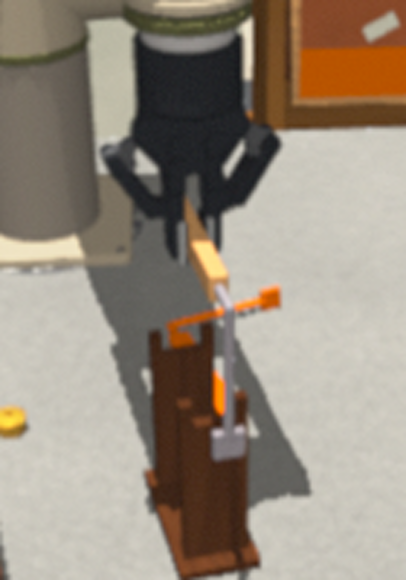

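Emit:
drive_tool([
  [255,0.012,0,0,0,0,0],
  [255,0.03,0,0,0,0,0],
  [255,0.05,0,0,0,0,0],
  [255,0.068,0,0,0,0,0],
  [255,0.082,0,0,0,0,0],
  [255,0.092,0,0,0,0,0],
  [255,0.1,0,0,0,0,0],
  [255,0.105,0,0,0,0,0],
  [255,0.108,0,0,0,0,0],
  [255,0.108,0,0,0,0,0],
])

```text
time: 16.3
tool_pos: [556.7, 171.0, 126.9]
tcp_rot: [-166.4, 90.0, -154.3]
ft_force: [0.6, -0.2, -1.2]
finger_gap: 12.8
```

```bash
python3 - <<'E'
from p import *
adv([.108,0,0],[0,0,0])
st(); take('wrist','w14'); take('scene','s14')
crop('s14',220,130,340,290,3.6,'c26')
E
```

```text
t 16.3 pos [556.7 171.  126.9] C [556.7 171.2 127.2] roterr [ 0.01  0.01 -0.  ] F [ 0.6 -0.2 -1.2] gap 12.8 q [ 12.   7.  93.  -0.  79. -90.]
```

View pics/w14.png

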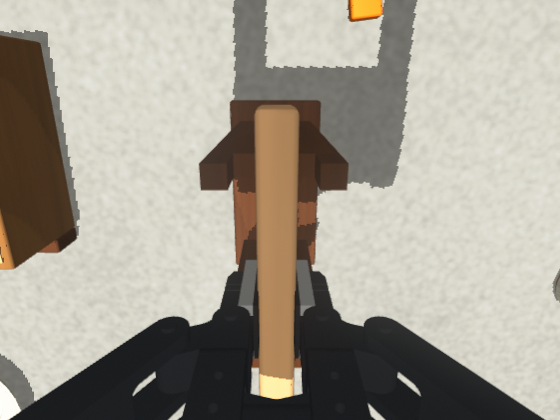

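View pics/c26.png

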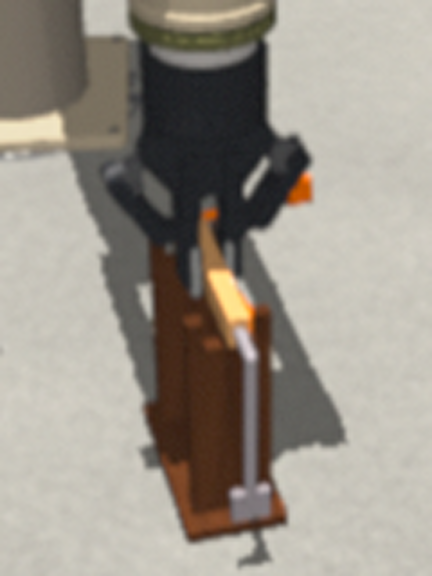

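Emit:
drive_tool([
  [255,0.002,0,0,0,0,0],
  [255,0.004,0,0,0,0,0],
  [255,0.006,0,0,0,0,0],
  [255,0.008,0,0,0,0,0],
  [255,0.01,0,0,0,0,0],
  [255,0.0115,0,0,0,0,0],
  [255,0.0125,0,0,0,0,0],
  [255,0.0135,0,0,0,0,0],
  [255,0.014,0,0,0,0,0],
  [255,0.014,0,0,0,0,0],
])

```text
time: 17.23
tool_pos: [556.8, 171.2, 113.6]
tcp_rot: [4.5, 90.0, 16.6]
ft_force: [-1.8, 0.2, 1.3]
finger_gap: 12.9
```

```bash
python3 - <<'E'
from p import *
adv([.014,0,0],[0,0,0])
st()
E
```

```text
t 17.23 pos [556.8 171.2 113.6] C [556.7 171.2 113.2] roterr [ 0.   -0.02  0.  ] F [-1.8  0.2  1.3] gap 12.9 q [ 12.   8.  94.   0.  78. -90.]
```

Emit:
drive_tool([
  [255,0.0003,0,0,0,0,0],
  [255,0.0006,0,0,0,0,0],
  [255,0.001,0,0,0,0,0],
  [255,0.001,0,0,0,0,0],
  [255,0.001,0,0,0,0,0],
  [255,0.001,0,0,0,0,0],
  [255,0.001,0,0,0,0,0],
  [255,0.001,0,0,0,0,0],
  [255,0.001,0,0,0,0,0],
  [255,0.001,0,0,0,0,0],
])

```text
time: 18.07
tool_pos: [556.8, 171.2, 113.5]
tcp_rot: [-6.7, 90.0, 5.4]
ft_force: [-6.5, -2.5, 8.5]
finger_gap: 12.5
```

```bash
python3 - <<'E'
from p import *
adv([.001,0,0],[0,0,0])
st()
E
```

```text
t 18.07 pos [556.8 171.2 113.5] C [556.7 171.2 112.2] roterr [-0.   -0.03 -0.  ] F [-6.5 -2.5  8.5] gap 12.5 q [ 12.   8.  94.  -0.  78. -90.]
```

Emit:
drive_tool([
  [255,-0.0005,0,0,0,0,0],
  [255,-0.0005,0,0,0,0,0],
  [200,-0.0005,0,0,0,0,0],
  [190,-0.0005,0,0,0,0,0],
  [150,-0.0005,0,0,0,0,0],
  [120,-0.0005,0,0,0,0,0],
  [100,-0.0005,0,0,0,0,0],
  [100,-0.0005,0,0,0,0,0],
  [100,-0.0005,0,0,0,0,0],
  [100,-0.0005,0,0,0,0,0],
])

```text
time: 18.9
tool_pos: [556.7, 171.2, 112.7]
tcp_rot: [24.6, 90.0, 36.7]
ft_force: [-0.8, -0.8, -0.0]
finger_gap: 51.8
```

```bash
python3 - <<'E'
from p import *
adv([-.0005,0,0],[0,0,0])
st(); take('wrist','w15'); take('scene','s15')
crop('s15',220,130,340,290,3.6,'c27')
E
```

```text
t 18.9 pos [556.7 171.2 112.7] C [556.7 171.2 112.7] roterr [-0. -0.  0.] F [-0.8 -0.8 -0. ] gap 51.8 q [ 12.   8.  94.   0.  78. -90.]
```

View pics/w15.png

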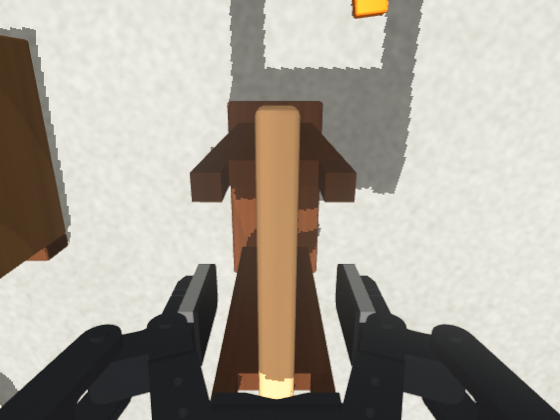

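View pics/c27.png

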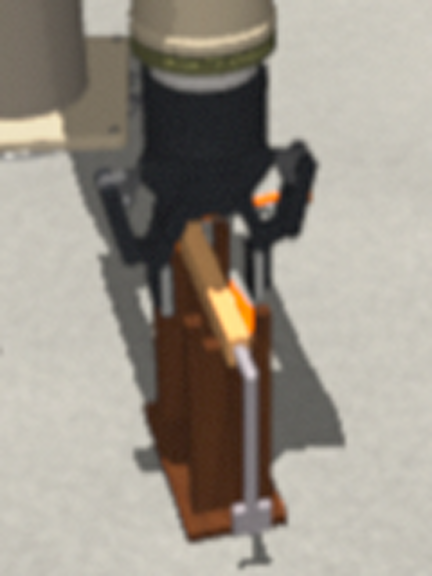

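The rod lies in the notches with its shaft vertical, and the fingers stand clear on both sides. Now straight up and back.

Emit:
drive_tool([
  [100,-0.006,0,0,0,0,0],
  [100,-0.018,0,0,0,0,0],
  [100,-0.036,0,0,0,0,0],
  [100,-0.058,0,0,0,0,0],
  [100,-0.082,0,0,0,0,0],
  [100,-0.106,0,0,0,0,0],
  [100,-0.128,0,0,0,0,0],
  [100,-0.142,0,0,0,0,0],
  [100,-0.15,0,0,0,0,0],
  [100,-0.15,0,0,0,0,0],
])

```text
time: 19.83
tool_pos: [557.9, 171.4, 266.3]
tcp_rot: [-0.3, 89.7, 11.8]
ft_force: [0.8, -0.2, 0.8]
finger_gap: 51.9
```

Emit:
drive_tool([
  [100,0,0.01,-0.006,0,0,0],
  [100,0,0.025,-0.016,0,0,0],
  [100,0,0.045,-0.03,0,0,0],
  [100,0,0.07,-0.045,0,0,0],
  [100,0,0.095,-0.06,0,0,0],
  [100,0,0.12,-0.075,0,0,0],
  [100,0,0.14,-0.088,0,0,0],
  [100,0,0.155,-0.096,0,0,0],
  [100,0,0.16,-0.1,0,0,0],
  [100,0,0.16,-0.1,0,0,0],
])

```text
time: 20.67
tool_pos: [423.5, 307.4, 261.4]
tcp_rot: [-168.4, 89.9, -156.1]
ft_force: [0.4, -1.0, -0.4]
finger_gap: 51.8
```

```bash
python3 - <<'E'
from p import *
adv([-.15,0,0],[0,0,0]);adv([0,.16,-.1],[0,0,0])
st(); take('wrist','w16'); take('scene','s16');take('top','t16')
crop('s16',60,150,330,300,2.9,'c28')
crop('t16',260,120,470,260,3.8,'c29')
E
```

```text
t 20.67 pos [423.5 307.4 261.4] C [425.4 306.6 262.7] roterr [-0.14  0.13 -0.03] F [ 0.4 -1.  -0.4] gap 51.8 q [ 30.  -5.  92.   0.  93. -72.]
```

View pics/c28.png

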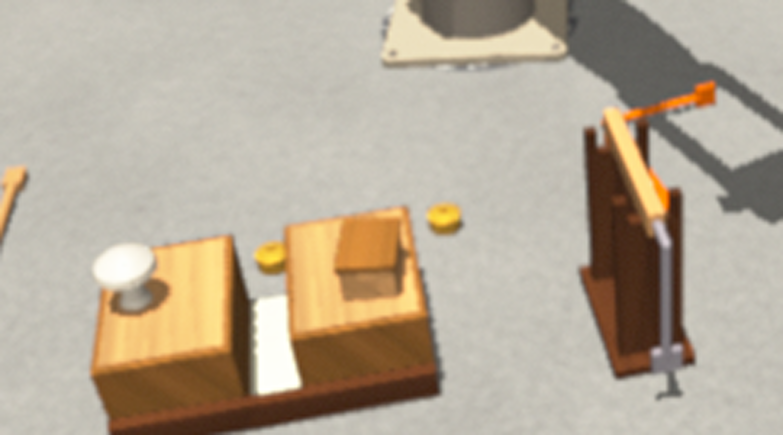

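View pics/c29.png

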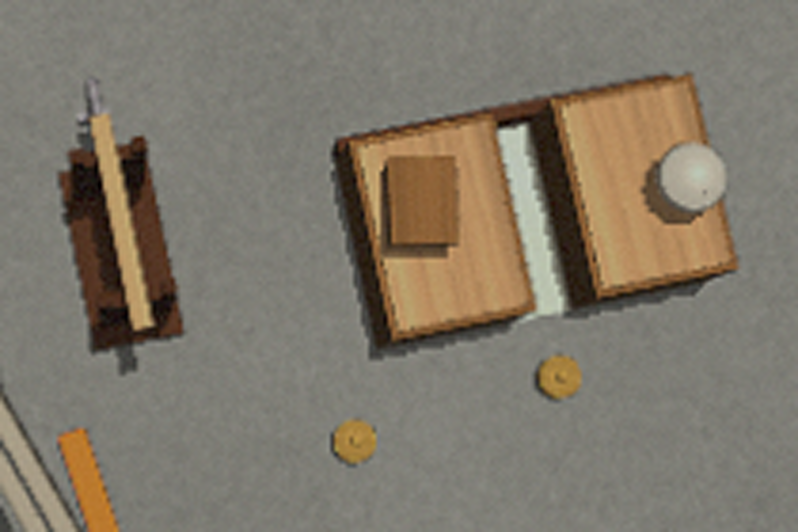

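View pics/w16.png

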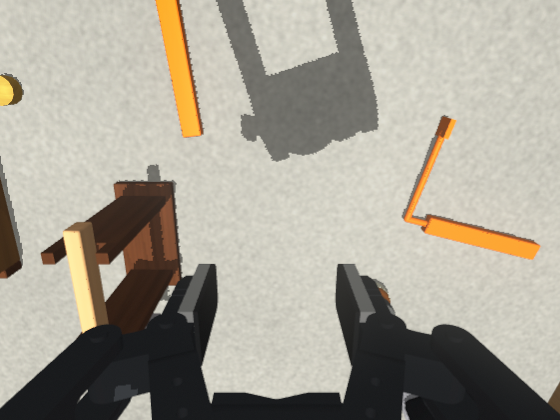

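```bash
python3 - <<'E'
from p import *
T=load('t16');S=load('s16')
ct=lambda x,y:(260+(x+.5)/3.8-.5,120+(y+.5)/3.8-.5)
cs=lambda x,y:(60+(x+.5)/2.9-.5,150+(y+.5)/2.9-.5)
b,e=tri((T,*ct(560,377)),(S,*cs(270,249)));w=b[:2]-[512.2,-153.4];a=np.radians(12.05);print(b,e,'local',w@[np.cos(a),np.sin(a)],w@[-np.sin(a),np.cos(a)])
print(tri((T,*ct(143,328)),(S,*cs(609,110))),tri((T,*ct(101,117)),(S,*cs(652,214))))
st()
from bench import hand_in
print(hand_in())
E
```

```text
[ 462.39400841 -164.89739707   18.90549839] [np.float64(0.422978462017998), np.float64(0.42297846201810463)] local -51.108812439938525 -0.846302907604193
(array([483.14178842, 155.21700621, 169.8293062 ]), [np.float64(0.8843580927322309), np.float64(0.8843580927322251)]) (array([628.07223835, 184.22972413, 169.33573159]), [np.float64(0.4119814252463718), np.float64(0.41198142524638076)])
t 20.82 pos [425.6 305.9 262.1] C [425.4 306.6 262.7] roterr [ 0.03  0.04 -0.04] F [ 0.7 -0.5 -0.1] gap 52.4 q [ 30.  -5.  92.  -0.  93. -72.]
the job is handed in; nothing more can be done
None
```

The job is done and handed in at 20.8 s. The trinket box is out of the slot and upright on the counter, and the rod is back in both notches with its bent end hanging down.

- **Box:** its centre measures 51 mm in front of the plinths, so its near edge is about 35 mm clear of them. It was moved only with the rod, and the second box and the ornaments were left alone.
- **Rod:** both ends of the handle's top measure about 169–170 mm up. That is level, and matches how it lay at the start. The text's dimensions give 172 mm; the cameras read it a little low before and after.
- **Robot:** at the end the arm was clear of everything. The largest force I saw was about 8.5 N vertically, when setting the rod down.

**What went wrong or disagreed:** the first grasp missed. In the pictures the real fingertips sit about 30 mm short of the reported TCP, so the fingers closed on the top of the handle and rocked the rod in its rest. I backed off, let it settle, went in 30 mm lower and got a proper grip (13 mm opening).

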